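# Swing the counter lamp over the paella pan and feel it into its lock

## Robot

A 7-joint arm with a two-finger parallel gripper is mounted at the origin on the work surface. World frame = base frame: x ahead of the robot, y to its left, z up, the work surface at z = 0. Lengths are in m, angles in rad, forces in N, time in s.
With the tool pointing down it reaches from about 0.35 to 0.775 m from the base axis. Payload 3.1 kg.
Tool frame: the origin (TCP) lies between the finger pads; the fingertips stand 14 mm ahead of it and the grasp point (between the pads) lies 5 mm behind it (nose_length is the z of the fingertips in the tool frame, in m); z points along the fingers, y is the line along which they close (so a half turn about z gives the same grasp; the last joint's range is limited). The gripper opens to 85 mm and grips with 20 to 120 N. Pads are 22 mm wide; open, the fingers measure 114 mm over their backs; the gripper's body (76 mm by 85 mm) begins 54 mm behind the grasp point. The pads swing forward as they close: fully open they stand 13 mm farther back than shut.
Start: joints at [-1.266, 0.311, 0.014, 1.512, -0.004, 1.319, -0.027], TCP at [0.187, 0.517, 0.245] pointing down, gripper open.
Joint ranges: [-2.7, 2.7], [-0.3, 1.91], [-1.27, 1.3], [0.12, 2.57], [-1.44, 4.58], [0.2, 2.03], [-3.05, 3.05]. Speed limits (rad/s): [2.79, 2.79, 3.14, 3.14, 3.14, 3.14, 3.14].

## Interface

Orientations are given as a rotation vector (axis times angle).
In Python, from workcell import read_state, get_image, camera_info, job_done, nose_length gives the robot as it stands.
- The arm moves only by the tool move_arm, never from a script. Its argument "plan" is a list of rows, each a list of 4 numbers: the shift along the world's x, y, z in cm, then the turn about the world's z in degrees. A call has 1 to 8 rows; each row shifts and turns the commanded pose from where the row before left it; what a row does not reach is not made up. A row lasts 1/12 s, in which the tool goes at most 41.7 mm and 7.16 degrees, less where a joint would pass 70% of its speed; a pose out of reach is approached as far as the arm can. A call is refused whole if a number of a shift passes 4.17 or a number of a turn 7.16, either way. A call with a gripper value outside its range is refused whole. "claw" is the opening, from 0 (shut) to 1 (fully open), set as the call begins (left out, the last holds). The fingers move at their own pace and stop on an object; "newtons" is the grip in N (left out, the last holds). Time passes only in rows, so rows that do not move let the fingers close. It gives the time, the measured TCP pose, the force, the opening and the grip force at its end, in the units of the state.
- read_state(): the state, without advancing time (a new reading comes with each control period).
- get_image(name): name is "side" or "top" or "wrist"; returns (picture, depth): 420x560x3 uint8, blue, green, red; 420x560 float32, m along the optical axis (not along the pixel's ray), 0 where there is no reading.
- camera_info(name): a dict with "K" (3x3 intrinsics, pixels), "T" (4x4, takes a point from camera to world coordinates). Camera axes: x right, y down, z forward; pixel columns grow to the right and rows downward; lengths in m; the calibration is good to about 2 mm. A picture is of the moment at which its call begins: read the wrist's pose just before it. camera_info takes no time and is no camera call; for the wrist camera it gives the pose at the moment of the call.
- job_done(): hands the job in; it is judged then, once.
The state is a dict: "time": time; "joints": joint angles; "dq": joint speeds; "tau": joint torques, N m; "position": TCP position; "orientation": TCP orientation; "force": force on the tool from outside, world axes, zero at the start; "torque": the same for the moment, N m; "grip_width": finger opening in m; "grip_force": force on a finger pad.
Only numpy, scipy, OpenCV 4.12 (cv2) and the standard library are available. Lean on these libraries where they do the work, as an engineer would, in place of code of your own. Each camera call takes 0.05 s, during which the arm holds its last target. There are 200 camera calls.

## Task

Push the arm of the counter lamp round, without shoving anything else, until its shade is over the paella pan, then feel for the hidden locking notch: press the thumb dish down lightly here and there over the pan until the arm drops fully into the notch and stays there. Never press on or push the arm with more than 40 N, and leave the pan and the other things where they stand.

Things in the scene. Friction and masses are not known exactly. Their poses are not given: they have to be found in the camera images.
- stand: Fixed lamp stand: heavy round foot 144 mm wide, 22 mm high, with an upright post. Origin: centre of the foot's underside, on the post's axis; z up. The locking notch, hidden inside the hub and given by no pose or picture, differs each time: it lies within 0.2 rad either side of the arm lying along this body's -y axis, itself within 0.1 rad of the pan's centre.
- swing: The lamp's aluminium arm (26 mm wide, 12 thick) turning on the post; its round hub is 124 mm wide, top 262 mm above the table. Origin: on the turning axis at table height; its -x axis points out along the arm. Starts roughly along world -x; swing it 1.0 to 2.2 rad counter-clockwise seen from above to reach the pan. Light friction (1.3 N at the dish); stays where left.
- dish (a point): Centre of the inner floor of the black round thumb dish on the arm, 170 mm from the turning axis; floor 254 mm above the table with the arm up. Open upward, 52 mm wide inside at the floor, 58 at the rim, which stands 16 mm above the floor: closed fingertips fit in it, can push the arm round against its wall and press it down.
- drop (a joint): How far hub, arm, dish and shade have sunk together straight down the post: 0 up (start), 0.016 m fully down in the notch. A push of about 2 to 3 N on the dish moves it; friction holds it at any height. Off the notch a hidden pin meets a ring after 2 mm and it goes no lower; within about 0.05 rad of the notch it sinks all the way and locks against turning.
- shade (a point): Centre of the underside of the round aluminium lamp shade (112 mm wide, 34 mm high) at the end of the arm, 270 mm from the turning axis, 203 mm above the table while the arm is up.
- pan: Small round enamelled paella pan, 220 mm wide, 42 mm high, with two steel loop handles (264 mm over them), standing on a cork trivet 12 mm thick and 170 mm wide. Origin: centre of its underside.
- jar: White ceramic twist-cap jar, 84 mm wide, 125 mm high; bystander. Origin: centre of its underside.
- oil: Green oil bottle, 66 mm wide, 230 mm high; bystander. Origin: centre of its underside.
- mortar: Marble mortar, 110 mm wide, 70 mm high; bystander. Origin: centre of its underside.
- tongs: Steel tongs lying flat, about 205 mm long; bystander. Origin: centre of the underside.
- spoon: Wooden spoon lying flat, 200 mm long; bystander. Origin: underside.
- salt: Terracotta salt pot with wooden lid, 78 mm wide, 62 mm high; bystander. Origin: centre of its underside.
- bowl: Terracotta bowl, 110 mm wide, 45 mm high; bystander. Origin: centre of its underside.

How it is judged:
By the outcome, as a careful person would: the job done as asked, in the order asked, and still so for the second after the job is handed in, with the robot touching nothing.
It also fails if it takes over 54 s, if anything falls off the work surface, if the arm or the gripper's body presses on something with over 40 N, if the wrist force passes 120 N, or if a joint passes its speed limit or range.

## Working session

There is one attempt and no reset: what is moved stays moved. The work goes in short steps, Python scripts to look and compute and a tool call to move; the robot and the scene stay as the last step left them, time stands still between calls to the robot, and variables do not carry over. Pictures are saved under pics/ and viewed, at most 10 in all, crops included, and the job is handed in when it is done.

Besides the shell and the picture viewer there is one more tool, called after "Emit:" as name(argument=value, ...) on one line, values as JSON. move_arm: Moves the arm, as the interface text tells. Its arguments: {"type":"object","properties":{"plan":{"type":"array","items":{"type":"array","items":{"type":"number"}}},"claw":{"type":"number"},"newtons":{"type":"number"}},"required":["plan"]}

```bash
mkdir -p pics
cat > h.py <<'E'
from workcell import *
import numpy as np, cv2
def shot(name):
    ci=camera_info(name); im,d=get_image(name); return im,d,ci['K'],ci['T']
def cloud(d,K,T):
    v,u=np.mgrid[:d.shape[0],:d.shape[1]]
    p=np.stack([(u-K[0,2])*d/K[0,0],(v-K[1,2])*d/K[1,1],d],-1)
    w=p@T[:3,:3].T+T[:3,3]; w[d==0]=np.nan; return w
E
python3 - <<'E'
from h import *
s=read_state(); print(s)
print(nose_length() if callable(nose_length) else nose_length)
for n in("top","side"):
    im,d,K,T=shot(n); cv2.imwrite(f"pics/{n}0.png",im); np.save(f"pics/{n}0.npy",cloud(d,K,T)); print(T[:3,3],T[:3,2])
E
```

```text
{'time': 0.0, 'joints': array([-1.26571886,  0.31173469,  0.01398558,  1.51308232, -0.0043905 ,
        1.31918339, -0.02717476]), 'dq': array([-0.00053186,  0.00083637,  0.00136274, -0.00118102, -0.00044713,
       -0.00037807, -0.00151201]), 'tau': array([ 4.77838603e-04, -3.79905939e+01,  1.46741825e-01, -2.30598664e+01,
        1.24219080e-02,  1.35727040e-02,  2.35647269e-05]), 'position': array([0.18667675, 0.51660347, 0.24420587]), 'orientation': array([-0.5417674 , -3.0942125 ,  0.00370241]), 'force': array([ 0.08860909,  0.34832833, -0.72119537]), 'torque': array([0.04010495, 0.01923831, 0.00849987]), 'grip_force': 0.0, 'grip_width': 0.08566107503289849}
0.014
[0.3688476  0.01723892 1.82065039] [ 0.0621536   0.01190828 -0.99799555]
[ 0.00699276 -0.57931407  1.02287813] [ 0.42776998  0.5175435  -0.74105436]
```

View pics/top0.png

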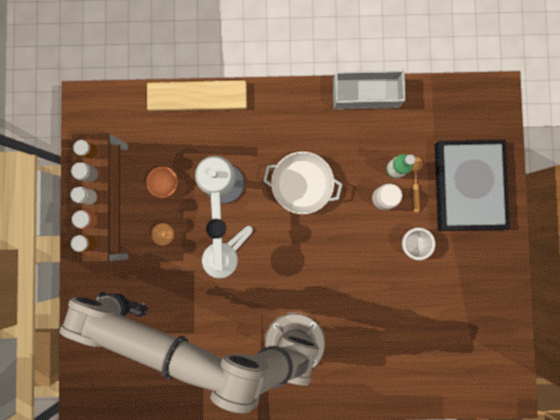

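View pics/side0.png

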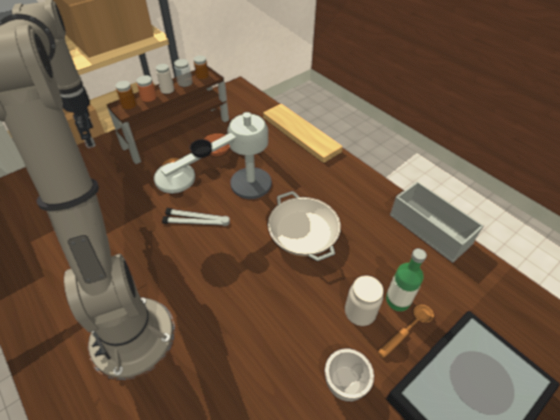

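The top view shows the hub at about (214,175), the dish at (216,229), the shade at (220,260), the pan at (303,183) and the gripper at (120,303). The tongs lie near (235,240), under the arm. The side view agrees.

Run:
```python
from h import *
w=np.load("pics/top0.npy"); im=cv2.imread("pics/top0.png")
def box(u0,u1,v0,v1,z0,z1,n):
    p=w[v0:v1,u0:u1].reshape(-1,3); p=p[(p[:,2]>z0)&(p[:,2]<z1)]
    c,r=cv2.minEnclosingCircle(p[:,:2].astype(np.float32)); print(n,len(p),'med',np.median(p,0).round(4),'circ',np.round(c,4),round(r,4)); return np.array(c)
h=box(185,245,145,210,.24,.275,'hub')
s=box(195,245,240,285,.215,.25,'shade')
d=box(203,230,217,241,.23,.28,'dish')
p=box(262,345,145,220,.035,.07,'pan')
box(55,160,280,330,.1,.5,'grip')
box(55,130,130,265,.05,.5,'rack'); box(145,180,165,200,.02,.1,'bowl');box(145,180,220,250,.02,.1,'salt')
dx=im[217:241,203:230].max(-1)<60; q=w[217:241,203:230][dx]; print('dark',q.mean(0),np.ptp(q,axis=0))
# pan rim ellipse center
for n,c in(('shade',s),('dish',d)): v=c-h; print(n,np.hypot(*v),np.arctan2(v[1],v[0]))
v=p-h; print('pan',np.hypot(*v),np.arctan2(v[1],v[0]))
print(w[175,214],w[229,216],w[260,220],w[183,303])
```

```text
hub 1246 med [0.5665 0.2395 0.2603] circ [0.551  0.2424] 0.086
shade 796 med [0.3064 0.226  0.2316] circ [0.3112 0.2345] 0.0593
dish 376 med [0.4068 0.2392 0.2568] circ [0.4056 0.2373] 0.0384
pan 798 med [ 0.5784 -0.0503  0.0498] circ [ 0.5674 -0.0391] 0.1368
grip 670 med [0.1939 0.4822 0.3813] circ [0.1874 0.5132] 0.0744
rack 6227 med [0.5133 0.6336 0.2007] circ [0.5191 0.657 ] 0.2184
bowl 375 med [0.5854 0.4746 0.0353] circ [0.5816 0.4619] 0.0558
salt 378 med [0.3947 0.4577 0.0484] circ [0.3962 0.4618] 0.0391
dark [0.40595794 0.24131319 0.25709255] [0.05328151 0.05726616 0.03142181]
shade 0.2398480875917183 -3.108661924706908
dish 0.1454747393197453 -3.1068468171063777
pan 0.2819415463658528 -1.512514990053619
[0.56880444 0.23935816 0.29168294] [0.40397293 0.2404586  0.25166042] [0.30728733 0.228653   0.25334542] [ 0.56978598 -0.04223699  0.01483069]
```

Run:
```python
from h import *
from scipy.optimize import least_squares as L
w=np.load("pics/top0.npy").reshape(-1,3); im=cv2.imread("pics/top0.png").reshape(-1,3)
def circ(m,R,c0,thr=0):
    p=w[m][:,:2]; hull=cv2.convexHull(p.astype(np.float32))[:,0]
    f=L(lambda c:np.hypot(*(hull-c[:2]).T)-c[2],[*c0,R],loss='soft_l1',f_scale=.002); return f.x,len(hull)
x,y,z=w.T
print('hub',circ((z>.245)&(z<.275)&(x>.53)&(x<.66)&(abs(y-.24)<.09),.062,(.575,.243)))
print('shade',circ((z>.222)&(z<.26)&(x>.23)&(x<.37)&(abs(y-.235)<.08),.05,(.31,.235)))
dk=(im.max(1)<70)&(z>.235)&(z<.29)&(x>.35)&(x<.45)&(abs(y-.24)<.04)
print('dish',circ(dk,.03,(.405,.24)), 'rim z',np.percentile(z[dk],[5,50,95]))
```

```text
hub (array([0.57812427, 0.2423996 , 0.05925063]), 24)
shade (array([0.30900921, 0.23411454, 0.05373825]), 24)
dish (array([0.40584003, 0.23942309, 0.02943833]), 23) rim z [0.24883708 0.25642132 0.27150188]
```

Emit:
move_arm(plan=[[0,0,3,0],[0,0,4,0],[0,0,3,0],[2,-2.6,0,0],[2,-2.6,0,0],[2,-2.6,0,0],[2,-2.6,0,0],[2,-2.6,0,0]], claw=0)

```text
time: 0.77
position: [0.2875, 0.3857, 0.3449]
orientation: [-0.541, -3.094, 0.001]
force: [0.0, 0.1, -0.2]
grip_width: -0.0002
grip_force: 0.0
```

Emit:
move_arm(plan=[[2.4,-2.95,0,0],[2.4,-2.95,0,0],[2.4,-2.95,0,0],[2.4,-2.95,0,0],[2.4,-2.95,0,0],[0,0,-2.5,0],[0,0,-2,0],[0,0,0,0]])

```text
time: 1.43
position: [0.4048, 0.2376, 0.296]
orientation: [-0.544, -3.087, 0.01]
force: [-1.8, 0.9, -0.7]
grip_width: -0.0001
grip_force: 0.0
```

Run:
```python
from h import *
s=read_state(); print(s['position'],s['force'])
im,d,K,T=shot("side"); cv2.imwrite("pics/s1.png",cv2.resize(im[90:230,120:320],None,fx=3.5,fy=3.5))
```

```text
[0.40484054 0.23759214 0.29603163] [-1.76043655  0.88502127 -0.70753803]
```

View pics/s1.png

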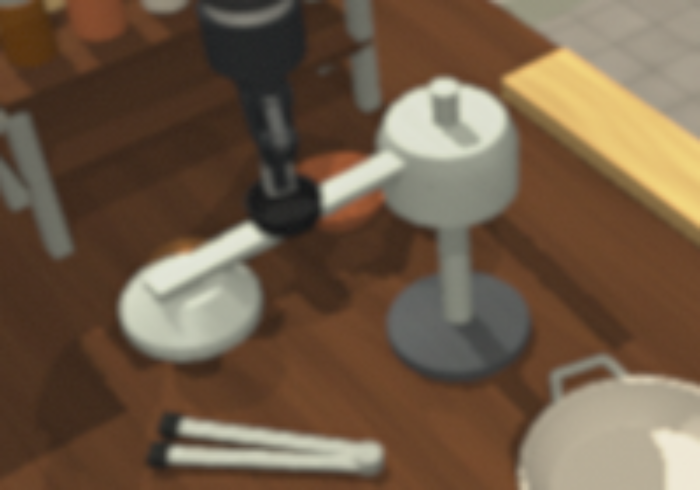

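The closed tips sit over the dish, around (285,195) in the crop. The hub, shade and tongs are as expected, so I'm lowering into the dish.

Emit:
move_arm(plan=[[0.2,0.1,-0.7,0],[0,0,-0.7,0],[0,0,-0.6,0],[0,0,0,0]])

```text
time: 1.82
position: [0.4083, 0.2409, 0.2793]
orientation: [-0.54, -3.094, 0.002]
force: [0.5, 0.7, -0.1]
grip_width: 0.0001
grip_force: 0.0
```

Run:
```python
import numpy as np
c=np.array([.5775,.2425]);R=.17
# push direction tangential; lead of 8mm along tangent included by starting angle offset
a=np.linspace(-3.117,-1.86,25)
p=c+R*np.c_[np.cos(a),np.sin(a)]
for i in range(1,25): print(i,p[i].round(4),(100*(p[i]-p[i-1])).round(2), round(a[i],2))
```

```text
1 [0.408  0.2294] [ 0.05 -0.89] -3.06
2 [0.4089 0.2206] [ 0.09 -0.89] -3.01
3 [0.4103 0.2118] [ 0.14 -0.88] -2.96
4 [0.4121 0.2031] [ 0.18 -0.87] -2.91
5 [0.4144 0.1945] [ 0.23 -0.86] -2.86
6 [0.4172 0.186 ] [ 0.27 -0.85] -2.8
7 [0.4203 0.1777] [ 0.32 -0.83] -2.75
8 [0.424  0.1695] [ 0.36 -0.81] -2.7
9 [0.428  0.1616] [ 0.4  -0.79] -2.65
10 [0.4324 0.1539] [ 0.44 -0.77] -2.59
11 [0.4373 0.1464] [ 0.48 -0.75] -2.54
12 [0.4425 0.1392] [ 0.52 -0.72] -2.49
13 [0.4481 0.1323] [ 0.56 -0.69] -2.44
14 [0.454  0.1256] [ 0.59 -0.66] -2.38
15 [0.4603 0.1193] [ 0.63 -0.63] -2.33
16 [0.4669 0.1134] [ 0.66 -0.6 ] -2.28
17 [0.4738 0.1078] [ 0.69 -0.56] -2.23
18 [0.481  0.1025] [ 0.72 -0.52] -2.17
19 [0.4885 0.0977] [ 0.75 -0.49] -2.12
20 [0.4962 0.0932] [ 0.77 -0.45] -2.07
21 [0.5041 0.0892] [ 0.79 -0.41] -2.02
22 [0.5122 0.0855] [ 0.81 -0.36] -1.96
23 [0.5206 0.0823] [ 0.83 -0.32] -1.91
24 [0.529  0.0796] [ 0.85 -0.28] -1.86
```

Emit:
move_arm(plan=[[0,0,-0.4,0],[0,-0.3,0,0],[0,-0.3,0,0],[0,-0.3,0,0],[0,-0.3,0,0],[0,-0.3,0,0],[0.1,-0.5,0,0],[0.15,-0.8,0,0]])

```text
time: 2.48
position: [0.4113, 0.2138, 0.2765]
orientation: [0.539, 3.095, 0.003]
force: [1.1, 2.7, -0.7]
grip_width: -0.0
grip_force: 0.7
```

Emit:
move_arm(plan=[[0.18,-0.87,-0.1,0],[0.23,-0.86,0,0],[0.27,-0.85,0,0],[0.32,-0.83,0,0],[0.36,-0.81,0,0],[0.4,-0.79,0,0],[0.44,-0.77,0,0],[0.48,-0.75,0,0]])

```text
time: 3.15
position: [0.4388, 0.147, 0.2754]
orientation: [0.542, 3.094, 0.001]
force: [1.3, 3.6, 1.2]
grip_width: -0.0003
grip_force: 1.2
```

Emit:
move_arm(plan=[[0.52,-0.72,0,0],[0.56,-0.69,0,0],[0.59,-0.66,0,0],[0.63,-0.63,0,0],[0.66,-0.6,0,0],[0.69,-0.56,0,0],[0.72,-0.52,0,0],[0,0,0,0]])

```text
time: 3.82
position: [0.483, 0.1011, 0.2749]
orientation: [0.547, 3.094, -0.005]
force: [0.3, 0.3, 0.4]
grip_width: -0.0001
grip_force: 0.1
```

Run:
```python
from h import *
s=read_state(); print(s['position'],s['force'])
im,d,K,T=shot("top"); cv2.imwrite("pics/t2.png",cv2.resize(im[120:300,140:380],None,fx=3,fy=3))
x,y,z=cloud(d,K,T).reshape(-1,3).T
# shade: points at its height far from gripper
m=(z>.2)&(z<.26)&(x>.25)&(x<.6)&(y<.16)&(y>-.1)
print(m.sum(),np.median(x[m]),np.median(y[m]))
```

```text
[0.48296652 0.10108616 0.27493118] [0.29974042 0.3412542  0.42329697]
739 0.4125766665423738 0.021410226267193126
```

View pics/t2.png

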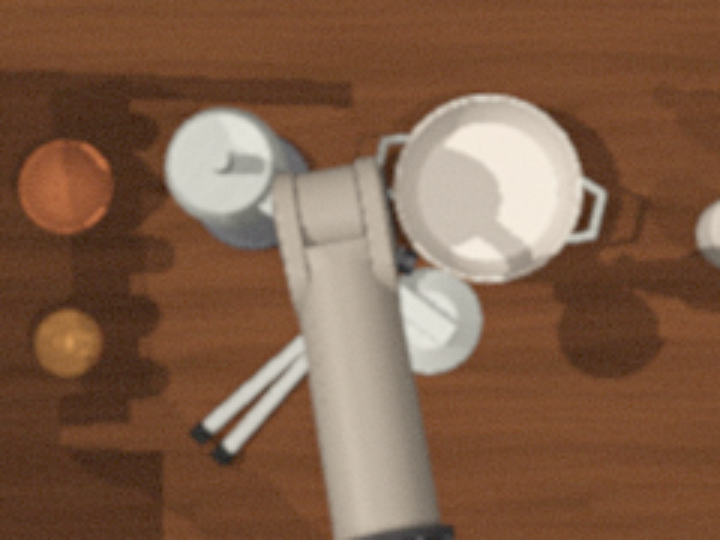

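The arm follows the finger. The shade, at crop (432,320), lags the finger by about 0.055 rad, and the tongs, pan and pots stand clear. I'm pushing on to the near edge of the search range.

Emit:
move_arm(plan=[[0.75,-0.49,0,0],[0.77,-0.45,0,0],[0.79,-0.41,0,0],[0.81,-0.36,0,0],[0.83,-0.32,0,0],[0.85,-0.28,0,0],[0.86,-0.23,0,0],[-0.4,0.1,0,0]])

```text
time: 4.53
position: [0.5369, 0.0771, 0.275]
orientation: [0.545, 3.091, -0.005]
force: [0.1, -0.4, -0.4]
grip_width: 0.0001
grip_force: 0.0
```

Emit:
move_arm(plan=[[0,0,-0.3,0],[0,0,-0.3,0],[0,0,-0.2,0],[0,0,0,0]])

```text
time: 4.87
position: [0.5342, 0.0787, 0.2671]
orientation: [-0.542, -3.094, 0.001]
force: [0.9, -0.2, 0.2]
grip_width: -0.0001
grip_force: 0.0
```

Emit:
move_arm(plan=[[0,0,-0.1,0],[0,0,-0.1,0],[0,0,-0.1,0],[0,0,0,0]])

```text
time: 5.2
position: [0.5343, 0.079, 0.2643]
orientation: [-0.542, -3.094, 0.001]
force: [-0.6, -0.3, 1.7]
grip_width: 0.0
grip_force: 0.7
```

Emit:
move_arm(plan=[[0,0,-0.1,0],[0,0,-0.1,0],[0,0,0,0]])

```text
time: 5.45
position: [0.535, 0.0788, 0.2627]
orientation: [0.542, 3.093, -0.0]
force: [-0.4, -1.9, 3.3]
grip_width: -0.0003
grip_force: 1.5
```

Emit:
move_arm(plan=[[0,0,-0.1,0],[0,0,-0.1,0],[0,0,0,0]])

```text
time: 5.7
position: [0.5356, 0.0787, 0.2611]
orientation: [0.542, 3.091, 0.0]
force: [0.3, -1.6, 3.9]
grip_width: -0.0002
grip_force: 2.0
```

Emit:
move_arm(plan=[[0,0,-0.1,0],[0,0,-0.1,0],[0,0,0,0]])

```text
time: 5.95
position: [0.536, 0.0786, 0.2595]
orientation: [0.542, 3.09, 0.0]
force: [1.6, -2.3, 5.6]
grip_width: 0.0
grip_force: 2.6
```

Emit:
move_arm(plan=[[0,0,-0.1,0],[0,0,-0.1,0],[0,0,0,0]])

```text
time: 6.2
position: [0.5364, 0.0785, 0.2578]
orientation: [0.542, 3.089, 0.001]
force: [1.1, -2.0, 6.5]
grip_width: -0.0
grip_force: 3.0
```

Emit:
move_arm(plan=[[0,0,-0.1,0],[0,0,-0.1,0],[0,0,0,0]])

```text
time: 6.45
position: [0.5366, 0.0784, 0.2561]
orientation: [0.542, 3.088, 0.001]
force: [1.2, -1.9, 7.2]
grip_width: 0.0001
grip_force: 3.5
```

Run:
```python
from h import *
im,d,K,T=shot("side"); cv2.imwrite("pics/s3.png",cv2.resize(im[80:280,120:360],None,fx=3,fy=3))
x,y,z=cloud(d,K,T).reshape(-1,3).T
m=(np.hypot(x-.5775,y-.2425)<.058)&(z>.2)&(z<.275)
print('hub top',np.percentile(z[m],[50,80,90]))
w0=np.load("pics/side0.npy").reshape(-1,3); x,y,z=w0.T
m=(np.hypot(x-.5775,y-.2425)<.058)&(z>.2)&(z<.275); print('before',np.percentile(z[m],[50,80,90]))
```

```text
hub top [0.24750271 0.24946439 0.25090062]
before [0.25914883 0.26099096 0.26186613]
```

View pics/s3.png

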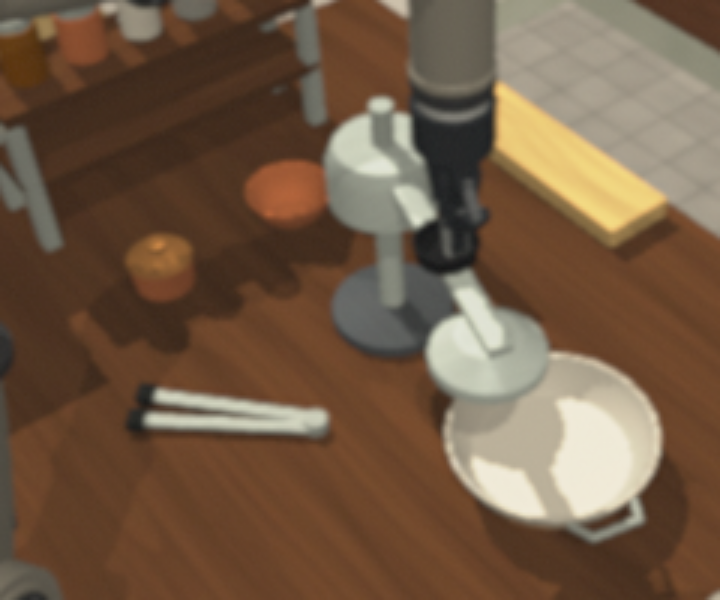

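The tip is in the dish, at crop (445,245), and the hub has sunk about 11.5 mm. That is the notch on the first try, so I'll press on to the bottom.

Emit:
move_arm(plan=[[0,0,-0.15,0],[0,0,-0.15,0],[0,0,-0.1,0],[0,0,0,0]])

```text
time: 6.83
position: [0.5369, 0.0783, 0.2524]
orientation: [0.542, 3.088, 0.001]
force: [1.8, -1.9, 8.6]
grip_width: -0.0003
grip_force: 3.9
```

Emit:
move_arm(plan=[[0,0,-0.1,0],[0,0,-0.1,0],[0,0,-0.1,0],[0,0,0,0]])

```text
time: 7.17
position: [0.5379, 0.078, 0.2519]
orientation: [0.542, 3.084, 0.003]
force: [-0.5, -3.2, 15.8]
grip_width: -0.0001
grip_force: 8.2
```

Emit:
move_arm(plan=[[0,0,-0.1,0],[0,0,-0.1,0],[0,0,0,0]])

```text
time: 7.42
position: [0.5386, 0.0779, 0.2517]
orientation: [0.541, 3.082, 0.005]
force: [-1.4, -3.5, 22.3]
grip_width: 0.0
grip_force: 11.4
```

Emit:
move_arm(plan=[[0,0,0.4,0],[0,0,0.5,0],[0,0,1,0],[0,0,1.5,0],[0,0,2.5,0],[0,0,3,0],[0,0,3,0],[0,0,0,0]])

```text
time: 8.08
position: [0.5367, 0.0799, 0.3701]
orientation: [0.539, 3.086, 0.006]
force: [-0.0, -0.0, 0.5]
grip_width: -0.0
grip_force: 0.0
```

Run:
```python
from h import *
im,d,K,T=shot("side"); cv2.imwrite("pics/s4.png",cv2.resize(im[80:280,120:360],None,fx=3,fy=3))
w0=np.load("pics/side0.npy")
for w in(w0,cloud(d,K,T)):
    x,y,z=w.reshape(-1,3).T
    m=(np.hypot(x-.5775,y-.2425)<.058)&(z>.2)&(z<.275); print('hub z',np.percentile(z[m],[50,80,90]))
print(read_state()['position'],read_state()['force'])
```

```text
hub z [0.25914883 0.26099096 0.26186613]
hub z [0.24328185 0.24530661 0.24663557]
[0.53589534 0.07977043 0.36721618] [-0.24438124 -0.24678228 -0.72255016]
```

View pics/s4.png

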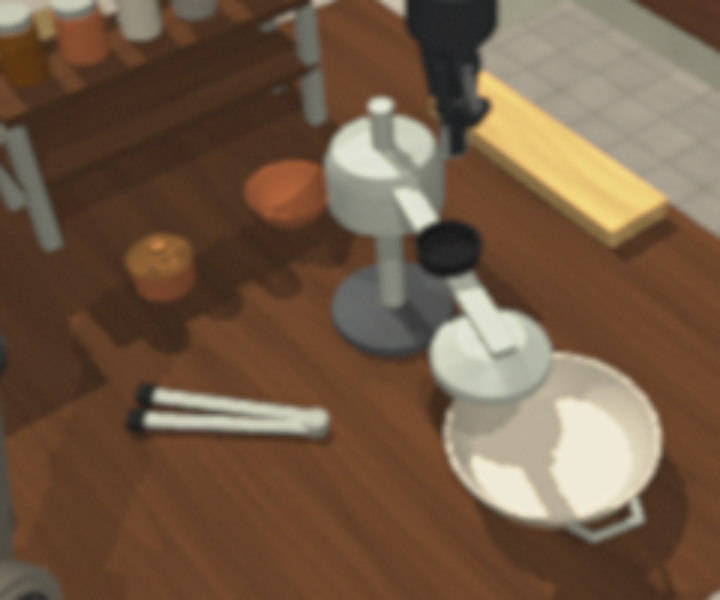

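The hub is down 15.8 mm, which is full travel within the measurement error. The gripper is clear above the dish at crop (450,250), and the pan and the other things in view haven't moved.

```bash
python3 -c "
from workcell import *
print(job_done())"
```

```text
the job is handed in; nothing more can be done
None
```

The lamp arm is over the pan and fully down in its notch: the hub sank about 15.8 mm of 16, my hardest recorded press was about 22 N, nothing else appeared to move, and the job was handed in after about 8 s.

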